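# Swing the dust cover over the filter

### The job

Swing the cover plate round on its pin (a sideways push near its free end does it) until it rests squarely over the filter cartridge standing in one of the grey board's two nests, covering the filter completely. Leave the filter and the hand wheel sitting undisturbed in their nests.

Things in the scene. Friction and masses are not known exactly. Their poses are not given: they have to be found in the camera images.
- cover_plate: Level aluminium plate on a vertical pin near one end. Origin: pin axis, plate underside, 80 mm above table; x points to the free end, z up. Spans x -33 to 225, y -66 to 66 mm. 4 mm sheet; 4 mm thick flanges stand up to 112 mm above table along both long sides (x 10 to 225, outer faces y = +-66) and the free end. Turns stiffly (1 to 2 N at the free end), stays where left; starts pointing between the nests.
- cover_centre (a point): Point on the plate's middle line 140 mm from the pin, at the underside, axes as the plate's; straight above a nest's centre when the plate is squarely over it. The two nests (black rims, 96 mm inside, tops 18 mm above table) are 140 mm from the pin, 60 degrees either side of the middle line of a fixed grey board (200 x 360 x 10 mm). The plate's stops are 83 degrees from that line.
- filter: Grey filter cartridge, squat and round with a narrower threaded neck, 90 mm in diameter, 58 mm tall, loose, standing in one of the two nests (its top 68 mm above the table, 12 mm below the plate). Origin at the centre of its underside, z up. Another filter cartridge stands on the table away from the board and is not meant.
- spare_wheel: Black lobed valve hand wheel, 55 mm across, 34 mm tall, loose, standing in the other nest. Origin at the centre of its underside, z up.
There are look-alikes about, which are no part of the job. What is shaped like the filter but purple is not meant. Of the things that look like the spare_wheel, the larger one is meant.

How it is judged:
By the outcome, as a careful person would: the job done as asked, in the order asked, and still so for the second after the job is handed in, with the robot touching nothing.
It also fails if it takes over 35 s, if anything falls off the work surface, if the arm or the gripper's body presses on something with over 40 N, if the wrist force passes 120 N, or if a joint passes its speed limit or range.

### The arm

A 6-joint arm with a two-finger parallel gripper is mounted at the origin on the work surface; the furniture and walls round the work are solid. World frame = base frame: x ahead of the robot, y to its left, z up, the work surface at z = 0. Lengths are in m, angles in degrees, forces in N, time in s.
With the tool pointing down it reaches from about 0.4 to 0.825 m from the base axis. Payload 7 kg.
Tool frame: the origin (TCP) lies midway between the tips of the shut fingers; the grasp point (between the pads) lies 19 mm behind it; z points along the fingers, y is the line along which they close (so a half turn about z gives the same grasp; the last joint's range is limited). The gripper opens to 88 mm and grips with 3 to 60 N. Pads are 19 mm wide; open, the fingers measure 130 mm over their backs; the gripper's body (78 mm by 193 mm) begins 47 mm behind the grasp point.
Start: joints at [16.507, 20.546, 0.682, 0, -70.136, -16.507], TCP at [0.675, -0, 0.227] pointing down, gripper open.
Joint ranges: [-176.03, 176.03], [-82.01, 121.73], [-58.28, 71.71], [-173.87, 95.51], [-174.79, -0.11], [-173.66, 173.66]. Speed limits (degrees/s): [136.94, 136.94, 172.46, 180, 180, 180].

### API

Orientations are given as [roll, pitch, yaw] about the fixed x, y, z axes, in that order (R = Rz(yaw) Ry(pitch) Rx(roll)).
In Python, from plant import ctrl gives the robot as it stands.
- The arm moves only by the tool arm_command, never from a script. Its argument "steps" is a list of rows, each an object with "translation": the shift along the tool's x, y, z in mm, a list of three; "rotation": the turn, a rotation vector about the tool's x, y, z in units of 5 degrees (1.0 is 5 degrees), a list of three; "claw": the finger opening in mm, from 0 to 87.6. In form: [{"translation": [x, y, z], "rotation": [rx, ry, rz], "claw": claw}, ...]. A call has 1 to 5 rows; each row is the pose to reach, as a shift and turn from the pose commanded when the call began, along the tool's axes at that moment; what a row does not reach only later rows make up. A row lasts 1/10 s, in which the tool goes at most 50 mm and 8.59 degrees, less where a joint would pass 70% of its speed; a pose out of reach is approached as far as the arm can. A call with a gripper value outside its range is refused whole. The fingers move at their own pace and stop on an object; the grip force is fixed at half the most. Time passes only in rows, so rows that repeat a pose let the fingers close. It gives the time, the measured TCP pose, the force, the opening and the grip force at its end, in the units of the state.
- ctrl.get_obs(): the state, without advancing time (a new reading comes with each control period).
- ctrl.snapshot(name): name is "scene" or "side" or "wrist"; returns (picture, depth): 384x512x3 uint8, red, green, blue; 384x512 float32, m along the optical axis (not along the pixel's ray), 0 where there is no reading.
- ctrl.calibration(name): a dict with "vertical_fov" (degrees; the focal length in pixels is half the picture's height over the tangent of half this angle, whatever the lens; pixels are square), "cx", "cy" (the principal point, pixels), "rvec" (rotation vector, rad) and "tvec" (3), from world to camera coordinates, as OpenCV has them; the wrist camera has in their place "hand_eye" (4x4, takes a point from camera to tool coordinates, whose origin is the TCP and whose axes are the flange's). Camera axes: x right, y down, z forward; pixel columns grow to the right and rows downward; lengths in m; the calibration is good to about 2 mm. The wrist camera is an equidistant fisheye: a pixel r from the principal point sees the ray r / f radians off the axis. A picture is of the moment at which its call begins: read the wrist's pose just before it. calibration takes no time and is no camera call.
- ctrl.close_job(): hands the job in; it is judged then, once.
The state is a dict: "clock": time; "joint_pos": joint angles; "qvel": joint speeds; "tau": joint torques, N m; "tool_pos": TCP position; "orientation": TCP orientation; "force": force on the tool from outside, world axes, zero at the start; "moment": the same for the moment, N m; "opening": finger opening in m; "gripper_force": force on a finger pad.
Only numpy, scipy, OpenCV 4.12 (cv2) and the standard library are available. Lean on these libraries where they do the work, as an engineer would, in place of code of your own. Each camera call takes 0.05 s, during which the arm holds its last target. There are 200 camera calls.

## Working session

There is one attempt and no reset: what is moved stays moved. The work goes in short steps, Python scripts to look and compute and a tool call to move; the robot and the scene stay as the last step left them, time stands still between calls to the robot, and variables do not carry over. Pictures are saved under pics/ and viewed, at most 10 in all, crops included, and the job is handed in when it is done.

Besides the shell and the picture viewer there is one more tool, called after "Emit:" as name([rows], argument=value, ...), one row to a line, values as JSON. arm_command: Moves the arm, as the interface text tells. Its arguments: {"type":"object","properties":{"steps":{"type":"array"}},"required":["steps"]}

```bash
mkdir -p pics; cat > h.py <<'E'
import numpy as np, cv2
from plant import ctrl
def cam(n):
    c=ctrl.calibration(n); f=192/np.tan(np.radians(c["vertical_fov"])/2)
    R,_=cv2.Rodrigues(np.array(c["rvec"],float)); return f,c["cx"],c["cy"],R,np.array(c["tvec"],float).ravel()
def pts(n,d):
    f,cx,cy,R,t=cam(n); v,u=np.mgrid[:384,:512]
    P=np.stack([(u-cx)/f*d,(v-cy)/f*d,d],-1)
    W=(P-t)@R; W[d==0]=np.nan; return W
E
python3 - <<'E'
from h import *
o=ctrl.get_obs(); print({k:np.round(v,3) for k,v in o.items()})
for n in("scene","side"):
    p,d=ctrl.snapshot(n); np.savez(f"{n}0.npz",p=p,d=d); cv2.imwrite(f"pics/{n}0.png",p[:,:,::-1])
E
```

```text
{'clock': np.float64(0.0), 'joint_pos': array([ 1.6507e+01,  2.0591e+01,  6.3300e-01, -1.9000e-02, -7.0134e+01,
       -1.6506e+01]), 'qvel': array([ 0.054,  0.016,  0.047, -0.008,  0.019, -0.012]), 'tau': array([-1.0000e-03, -5.8273e+01,  2.9306e+01,  6.9970e+00,  7.0000e-03,
       -0.0000e+00]), 'tool_pos': array([ 0.675, -0.   ,  0.226]), 'orientation': array([ 1.79906e+02, -9.00000e-03, -9.00060e+01]), 'force': array([ 0.002, -0.169,  0.285]), 'moment': array([0.004, 0.053, 0.034]), 'gripper_force': np.float64(0.0), 'opening': np.float64(0.088)}
```

View pics/scene0.png

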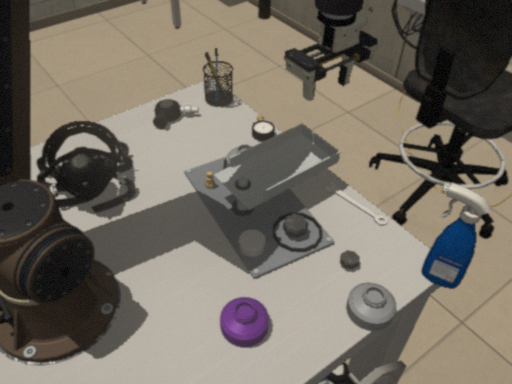

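View pics/side0.png

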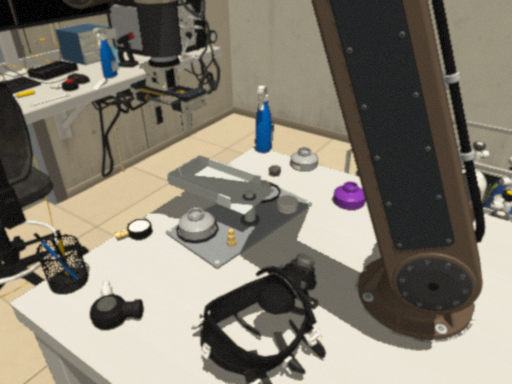

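Scene: wheel in its nest at (297,228), plate with its pin at about (243,184), filter partly hidden behind the plate at about (237,155). The loose look-alikes are the grey filter at (371,303), the purple one at (245,320) and the small wheel at (349,260). Side: nested filter at (196,225), loose filter at (304,158), purple one at (349,195). The filter I want is the one in the nest.

```bash
python3 - <<'E'
from h import *
for n,L in(("scene",[(243,184),(252,243),(297,228),(210,180),(338,158),(310,128),(232,208),(188,174),(252,277),(332,238),(371,303),(349,260),(237,155),(270,165),(262,190)]),("side",[(196,215),(287,204),(250,215),(231,237),(170,178),(198,160),(275,192),(219,261),(170,233),(250,192)])):
    z=np.load(n+"0.npz"); W=pts(n,z["d"])
    for u,v in L: print(n,u,v,np.round(np.nanmedian(W[v-1:v+2,u-1:u+2].reshape(-1,3),axis=0),3))
z=np.load("side0.npz");W=pts("side",z["d"])
# plate sheet points z 0.08..0.09
for n in("scene","side"):
    z=np.load(n+"0.npz");W=pts(n,z["d"])
    m=(W[...,2]>.105)&(W[...,2]<.118)&(W[...,0]>.35)&(W[...,0]<.9)&(abs(W[...,1])<.35)
    P=W[m]; print(n,len(P)); 
    if len(P): print(cv2.minAreaRect(P[:,:2].astype(np.float32)))
    m=(W[...,2]>.079)&(W[...,2]<.118)&(W[...,0]>.35)&(W[...,0]<.9)&(abs(W[...,1])<.35)
    P=W[m]; print(len(P),np.round(cv2.boxPoints(cv2.minAreaRect(P[:,:2].astype(np.float32))),3))
    m=(abs(W[...,2]-.01)<.004)&(W[...,0]>.3)&(W[...,0]<.9)&(abs(W[...,1])<.4)
    P=W[m]; print('board',len(P),np.round(cv2.boxPoints(cv2.minAreaRect(P[:,:2].astype(np.float32))),3))
a=np.load("side0.npz")["p"][140:280,150:330]; b=np.load("scene0.npz")["p"][110:290,170:360]
c=np.zeros((540,780,3),np.uint8); s=cv2.resize(a,(390,303),interpolation=2); t=cv2.resize(b,(390,370),interpolation=2); c[:303,:390]=s;c[:370,390:]=t
cv2.imwrite("pics/crop0.png",c[:375,:,::-1])
E
```

```text
scene 243 184 [ 0.433 -0.023  0.093]
scene 252 243 [ 0.381 -0.125  0.034]
scene 297 228 [ 0.478 -0.155  0.042]
scene 210 180 [0.416 0.083 0.035]
scene 338 158 [ 0.658 -0.082  0.092]
scene 310 128 [ 1.528  0.842 -0.794]
scene 232 208 [ 0.417 -0.004  0.013]
scene 188 174 [0.4   0.156 0.006]
scene 252 277 [ 0.344 -0.175 -0.001]
scene 332 238 [ 0.548 -0.196 -0.001]
scene 371 303 [ 0.462 -0.379  0.052]
scene 349 260 [ 0.519 -0.272  0.023]
scene 237 155 [0.469 0.048 0.109]
scene 270 165 [0.526 0.001 0.082]
scene 262 190 [ 0.463 -0.052  0.082]
side 196 215 [0.527 0.094 0.058]
side 287 204 [ 0.38  -0.1    0.036]
side 250 215 [ 0.432 -0.004  0.037]
side 231 237 [0.415 0.098 0.038]
side 170 178 [0.653 0.052 0.103]
side 198 160 [ 0.663 -0.071  0.099]
side 275 192 [ 0.462 -0.168  0.01 ]
side 219 261 [0.407 0.157 0.01 ]
side 170 233 [0.579 0.143 0.01 ]
side 250 192 [ 0.44  -0.017  0.099]
scene 518
((0.5573475956916809, -0.014623112976551056), (0.1374921053647995, 0.2152751237154007), 89.50973510742188)
5542 [[ 0.404 -0.082]
 [ 0.665 -0.084]
 [ 0.668  0.35 ]
 [ 0.407  0.351]]
board 5477 [[ 0.301  0.394]
 [ 0.301 -0.399]
 [ 0.693 -0.399]
 [ 0.692  0.394]]
side 476
((0.5587561726570129, -0.012134939432144165), (0.1368529349565506, 0.2170363962650299), 89.97126770019531)
3443 [[ 0.405  0.348]
 [ 0.408 -0.082]
 [ 0.668 -0.079]
 [ 0.665  0.35 ]]
board 3756 [[ 0.298 -0.385]
 [ 0.675 -0.395]
 [ 0.695  0.4  ]
 [ 0.318  0.409]]
```

View pics/crop0.png

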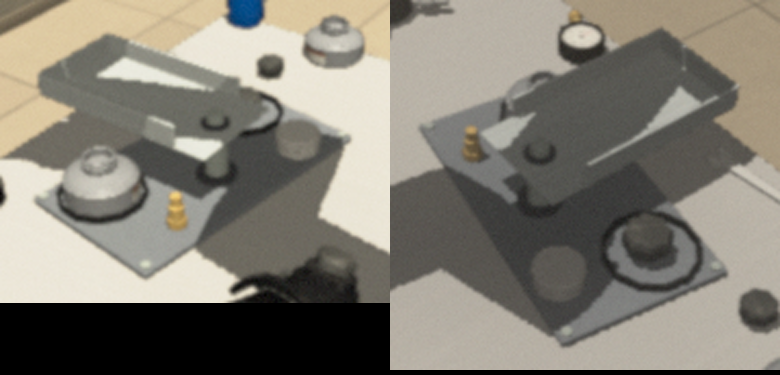

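```bash
cat >> h.py <<'E'
from scipy.optimize import least_squares
def circ(P,r=None):
    g=lambda q: np.hypot(P[:,0]-q[0],P[:,1]-q[1])-(r or q[2])
    s=least_squares(g,[*np.median(P,0),r or .05],loss="soft_l1",f_scale=.002); return np.round(s.x,4)
def plate(n,p,d):
    W=pts(n,d); m=(W[...,2]>.103)&(W[...,2]<.118)&(np.hypot(W[...,0]-.44,W[...,1]+.013)<.25)&(W[...,0]>.3)
    m&=np.hypot(W[...,0]-.44,W[...,1]+.013)>.03
    return W[m][:,:2]
E
python3 - <<'E'
from h import *
D={n:np.load(n+"0.npz") for n in("scene","side")}
for n in D:
    p=D[n]["p"].astype(int);W=pts(n,D[n]["d"]);X,Y,Z=W[...,0],W[...,1],W[...,2]
    dark=p.max(2)<60
    m=(abs(Z-.018)<.006)&dark&(np.hypot(X-.478,Y+.15)<.075)&(np.hypot(X-.478,Y+.15)>.037)
    print(n,"wheel rim",m.sum(),circ(W[m][:,:2]))
    m=(abs(Z-.018)<.006)&dark&(np.hypot(X-.527,Y-.1)<.075)
    print("filter rim",m.sum(),circ(W[m][:,:2]) if m.sum()>10 else '')
    for lo,hi in((.022,.04),(.04,.06),(.06,.075)):
        m=(Z>lo)&(Z<hi)&(np.hypot(X-.527,Y-.1)<.07)&(Y>.04)
        print("filter",lo,m.sum(),(circ(W[m][:,:2]),circ(W[m][:,:2],.045) if lo<.03 else 0) if m.sum()>10 else '')
    m=(Z>.088)&(Z<.12)&(np.hypot(X-.435,Y+.015)<.03)
    print("pin",m.sum(),np.round(np.median(W[m],0),4),W[m][:,2].max(), circ(W[m][:,:2]))
    m=(Z>.03)&(Z<.06)&(np.hypot(X-.478,Y+.15)<.05); print("wheel",np.round(np.median(W[m],0),4))
    P=plate(n,0,D[n]["d"]); print(np.round(cv2.boxPoints(cv2.minAreaRect(P.astype(np.float32))),4))
    # board yaw: 10mm-level gray
    g=(p.max(2)-p.min(2)<25)&(abs(Z-.01)<.005)&(p.max(2)<150)&(np.hypot(X-.45,Y+.02)<.25)
    c,_=cv2.findContours(g.astype(np.uint8),0,1); c=max(c,key=cv2.contourArea)[:,0]
    Q=W[c[:,1],c[:,0],:2]; r=cv2.minAreaRect(Q.astype(np.float32)); print("board",r)
E
```

```text
scene wheel rim 256 [ 0.4888 -0.1457  0.0512]
filter rim 0 
filter 0.022 24 (array([-189.6866,  133.8885,  232.5134]), array([0.4547, 0.1406, 0.045 ]))
filter 0.04 95 (array([0.5095, 0.0924, 0.0287]), 0)
filter 0.06 47 (array([0.5258, 0.0938, 0.0182]), 0)
pin 80 [ 0.437  -0.0169  0.0961] 0.09951195503553724 [ 0.4379 -0.0162  0.0081]
wheel [ 0.4826 -0.1449  0.0412]
[[ 0.4491 -0.0824]
 [ 0.6644 -0.0843]
 [ 0.6656  0.0532]
 [ 0.4503  0.055 ]]
board ((0.4683263897895813, -0.018933668732643127), (0.3624763488769531, 0.20115485787391663), 81.56453704833984)
side wheel rim 37 [ 0.4905 -0.14    0.0506]
filter rim 74 [0.527  0.0981 0.0509]
filter 0.022 219 (array([0.5292, 0.0971, 0.0448]), array([0.4714, 0.1508, 0.045 ]))
filter 0.04 504 (array([0.5242, 0.1022, 0.0297]), 0)
filter 0.06 112 (array([0.5274, 0.0988, 0.0182]), 0)
pin 64 [ 0.4381 -0.008   0.0974] 0.1028094798119576 [ 0.4399 -0.011   0.0089]
wheel [ 0.482  -0.145   0.0436]
[[ 0.4502 -0.0805]
 [ 0.6672 -0.0806]
 [ 0.6673  0.0562]
 [ 0.4503  0.0563]]
board ((0.47055867314338684, -0.012087270617485046), (0.35562658309936523, 0.20240995287895203), 81.85166931152344)
```

Emit:
arm_command([
  {"translation": [13,54,40],"rotation": [0,0,0],"claw": 0},
  {"translation": [13,54,80],"rotation": [0,0,0],"claw": 0},
  {"translation": [13,54,80],"rotation": [0,0,0],"claw": 0},
  {"translation": [13,54,80],"rotation": [0,0,0],"claw": 0},
  {"translation": [13,54,80],"rotation": [0,0,0],"claw": 0},
])

```text
clock: 0.6
tool_pos: [0.623, -0.0127, 0.1483]
orientation: [-179.8, -0.0, -90.0]
force: [1.0, -0.2, 0.3]
opening: 0.0531
gripper_force: 0.0
```

Emit:
arm_command([
  {"translation": [0,0,0],"rotation": [0,0,0],"claw": 0},
  {"translation": [0,0,0],"rotation": [0,0,0],"claw": 0},
  {"translation": [0,0,0],"rotation": [0,0,0],"claw": 0},
  {"translation": [0,0,0],"rotation": [0,0,0],"claw": 0},
  {"translation": [0,0,0],"rotation": [0,0,0],"claw": 0},
])

```text
clock: 1.1
tool_pos: [0.6211, -0.013, 0.1467]
orientation: [-180.0, 0.0, -90.0]
force: [-0.0, -0.7, -0.9]
opening: 0.0132
gripper_force: 0.0
```

Emit:
arm_command([
  {"translation": [0,0,0],"rotation": [0,0,0],"claw": 0},
  {"translation": [0,0,20],"rotation": [0,0,0],"claw": 0},
  {"translation": [0,0,40],"rotation": [0,0,0],"claw": 0},
  {"translation": [0,0,53],"rotation": [0,0,0],"claw": 0},
  {"translation": [0,0,53],"rotation": [0,0,0],"claw": 0},
])

```text
clock: 1.6
tool_pos: [0.6197, -0.0133, 0.0915]
orientation: [179.8, -0.0, -90.0]
force: [-0.2, 0.3, -1.0]
opening: 0.0005
gripper_force: 0.0
```

Emit:
arm_command([
  {"translation": [-30,0,-4],"rotation": [0,0,0],"claw": 0},
  {"translation": [-52,0,-4],"rotation": [0,0,0],"claw": 0},
  {"translation": [-65,4,-4],"rotation": [0,0,-0.8],"claw": 0},
  {"translation": [-77,9,-4],"rotation": [0,0,-1.6],"claw": 0},
  {"translation": [-88,15,-4],"rotation": [0,0,-2.4],"claw": 0},
])

```text
clock: 2.1
tool_pos: [0.607, 0.0757, 0.0988]
orientation: [-179.9, -0.0, -77.8]
force: [0.9, -0.8, 0.0]
opening: 0.0004
gripper_force: 0.8
```

```bash
cat >> h.py <<'E'
def angles():
    for n in("scene","side"):
        p,d=ctrl.snapshot(n); P=plate(n,p,d); r=cv2.minAreaRect(P.astype(np.float32)); print(n,len(P),np.round(r[0],4),np.round(r[1],4),round(r[2],2))
        v=np.array(r[0])-[.441,-.013]; print(" centre angle",np.degrees(np.arctan2(v[1],v[0])),np.hypot(*v))
    return p
E
python3 -c "
from h import *
angles()"
```

```text
scene 597 [0.5547 0.011 ] [0.2168 0.1359] 12.19
 centre angle 11.935322851582994 0.11618053193427359
side 522 [0.5565 0.0152] [0.2177 0.1374] 12.53
 centre angle 13.697063140901294 0.11892544006292001
```

Emit:
arm_command([
  {"translation": [-21.5,7.7,0],"rotation": [0,0,-1.4],"claw": 0},
  {"translation": [-42,17.9,0],"rotation": [0,0,-2.8],"claw": 0},
  {"translation": [-61,30.6,0],"rotation": [0,0,-4.2],"claw": 0},
  {"translation": [-78.4,45.5,0],"rotation": [0,0,-5.6],"claw": 0},
  {"translation": [-91.8,59.9,0],"rotation": [0,0,-6.8],"claw": 0},
])

```text
clock: 2.7
tool_pos: [0.5286, 0.1528, 0.0984]
orientation: [-179.9, -0.0, -43.8]
force: [0.9, -1.6, 0.8]
opening: 0.0001
gripper_force: 1.0
```

```bash
python3 -c "
from h import *
angles();print(ctrl.get_obs()['orientation'],ctrl.get_obs()['tool_pos'])"
```

```text
scene 331 [0.5207 0.0701] [0.2185 0.132 ] 46.09
 centre angle 46.2039845719404 0.11509839512484633
side 589 [0.5205 0.076 ] [0.2136 0.1371] 47.54
 centre angle 48.22803140160337 0.1193674254963913
[-1.79961064e+02  1.65699643e-03 -4.38922510e+01] [0.52743351 0.15287784 0.09838559]
```

Emit:
arm_command([
  {"translation": [-6,2,0],"rotation": [0,0,-0.4],"claw": 0},
  {"translation": [-11,3.7,0],"rotation": [0,0,-0.7],"claw": 0},
  {"translation": [-15.5,5.2,0],"rotation": [0,0,-1.0],"claw": 0},
  {"translation": [-15.5,5.2,0],"rotation": [0,0,-1.0],"claw": 0},
])

```text
clock: 3.2
tool_pos: [0.5132, 0.1592, 0.0976]
orientation: [180.0, 0.0, -39.0]
force: [-0.7, -0.9, -0.6]
opening: 0.0003
gripper_force: 0.0
```

```bash
python3 -c "
from h import *
angles();angles();print(ctrl.get_obs()['orientation'],ctrl.get_obs()['tool_pos'])"
```

```text
scene 325 [0.513  0.0779] [0.2173 0.1307] 51.14
 centre angle 51.611828846658035 0.11600158502809987
side 568 [0.5149 0.08  ] [0.2144 0.137 ] 51.42
 centre angle 51.52236060276032 0.11874319005272814
scene 311 [0.5129 0.0778] [0.2186 0.1308] 51.14
 centre angle 51.64095064326592 0.11579619208077241
side 565 [0.5141 0.0809] [0.2138 0.1373] 51.28
 centre angle 52.11453002946342 0.11896717697322058
[ 1.79966908e+02  1.74877001e-02 -3.90435266e+01] [0.5134108  0.15916168 0.09732846]
```

Emit:
arm_command([
  {"translation": [15,0,0],"rotation": [0,0,0],"claw": 0},
  {"translation": [25,0,-15],"rotation": [0,0,0],"claw": 0},
  {"translation": [25,0,-60],"rotation": [0,0,0],"claw": 0},
  {"translation": [25,0,-105],"rotation": [0,0,0],"claw": 0},
  {"translation": [25,0,-150],"rotation": [0,0,0],"claw": 0},
])

```text
clock: 3.9
tool_pos: [0.5333, 0.1427, 0.2491]
orientation: [179.9, 0.0, -39.0]
force: [0.6, 1.4, 0.3]
opening: 0.0005
gripper_force: 0.0
```

```bash
python3 - <<'E'
from h import *
angles(); im=[ctrl.snapshot(n)[0] for n in("scene","side")]
cv2.imwrite("pics/end.png",np.hstack([im[0][90:300,150:400],im[1][120:330,130:380]])[:,:,::-1])
p,d=ctrl.snapshot("scene");W=pts("scene",d);X,Y,Z=[W[...,i] for i in range(3)]
m=(Z>.03)&(Z<.06)&(np.hypot(X-.478,Y+.15)<.05); print("wheel",np.round(np.median(W[m],0),4))
E
```

```text
scene 393 [0.5128 0.0778] [0.2192 0.1311] 51.21
 centre angle 51.671338531155314 0.11574228583001324
side 716 [0.5152 0.0801] [0.2136 0.1396] 51.21
 centre angle 51.456826561453205 0.11902336989464142
wheel [ 0.4827 -0.1444  0.0412]
```

View pics/end.png

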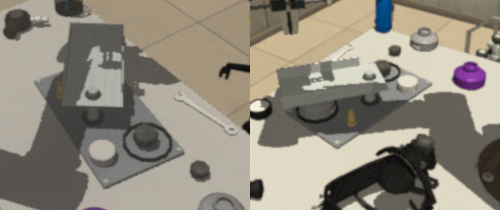

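The plate now lies over the filter's nest: at (95,65) in the scene half and (330,85) in the side half of the crop. The wheel is still in its nest at (147,138), and nothing else has moved.

```bash
python3 -c "
from plant import ctrl
print(ctrl.close_job())"
```

```text
the job is handed in; nothing more can be done
None
```

I swung the cover plate to about 51.4° (worked-out target 51.7°), so it sits over the filter's nest; the wheel reads unmoved, the filter was not re-measured once covered, the arm is clear, and the job was handed in at about 4 s.

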